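# Lay the straightedge along the valve manifold

### The job

The port side of the silver valve manifold is about to be checked for straightness. Lay the straightedge with the orange grip flat on the green mat with one of its long edges flush along the silver manifold's port side (the long side with the row of brass fittings, which faces the robot), middle to middle, and let go of it. Leave the loose cardboard carton where it is; the black manifold needs no check.

Things in the scene. Friction and masses are not known exactly. Their poses are not given: they have to be found in the camera images.
- straightedge: Loose steel-grey flat bar lying on the mat, 200 mm long (y), 70 wide (x), 8 thick (z), about 0.35 kg, the same either way round. In its middle stands an orange grip block 36 mm long (y), 18 wide (x), from 8 to 40 mm above the underside. Origin: centre of the underside, z up.
- silver_manifold: Silver aluminium valve manifold, white valves, fixed to the table: base 200 mm long (y), 60 deep (x), 20 high; eight valves on it, up to 50 mm above the mat. Origin: centre of the underside. Port side: the upright long face at x = -30 mm, facing the robot within 15 degrees; brass fittings stand on the base along it, 29 mm high, 4 mm behind the face. The mat before it is clear.
- black_manifold: The other manifold, same size and axes and also fixed, but with black base and dark valves. Not to be used. The two stand side by side, the silver one on the left or on the right.
- carton: Loose closed brown cardboard carton with a blue band, 60 x 110 x 35 mm (x, y, z), 0.3 kg, lying at the robot's left. Origin: centre of the underside. To be left alone.
Not all that is in view belongs to the job. What is shaped like the straightedge but blue or red is not meant.

How it is judged:
At the end, for the whole second after the job is handed in: The straightedge lies flat on the mat at rest (within 6 mm and 6 degrees), a long edge along the silver manifold's port side: gap at the middle under 10 mm, parallel within 10 degrees, middles within 20 mm along the face. The carton was not moved over 30 mm (x of straightedge in the frame of silver_manifold between -0.075 and -0.055 m and y of straightedge in the frame of silver_manifold between -0.02 and 0.02 m and angle between the y axis of straightedge and the y axis of silver_manifold, either way round below 0.175 rad and angle between straightedge's own z axis and vertical below 0.1 rad and height (world z) of straightedge below 0.006 m and linear speed of straightedge below 0.02 m/s); the robot touches nothing.
It fails at once if the loose carton is moved by more than 30 mm (distance of carton from where it was at the start of the episode above 0.03 m).
It also fails if it takes over 32 s, if anything falls off the work surface, if the arm or the gripper's body presses on something with over 40 N, if the wrist force passes 120 N, or if a joint passes its speed limit or range.

### The arm

A 6-joint arm with a two-finger parallel gripper is mounted at the origin on the work surface. World frame = base frame: x ahead of the robot, y to its left, z up, the work surface at z = 0. Lengths are in m, angles in rad, forces in N, time in s.
With the tool pointing down it reaches from about 0.35 to 0.775 m from the base axis. Payload 7.3 kg.
Tool frame: the origin (TCP) lies at the very end of the fingers, on their centre line; the grasp point (between the pads) lies 19 mm behind it; z points along the fingers, x is the direction in which the jaws open and shut, and the axes are right-handed (so a half turn about z gives the same grasp; the last joint's range is limited). The gripper opens to 92 mm and grips with 3 to 60 N. Pads are 19 mm wide; open, the fingers measure 130 mm over their backs; the gripper's body (75 mm by 190 mm) begins 47 mm behind the grasp point.
Start: joints at [-1.404, 0.342, 1.524, -0, 1.275, -0.146], TCP at [0.162, -0.5, 0.227] pointing down, gripper open.
Joint ranges: [-2.53, 2.53], [-0.77, 2.02], [0.04, 2.7], [-1, 4.14], [0.28, 2.66], [-3.11, 3.11]. Speed limits (rad/s): [2.57, 2.57, 3.14, 3.14, 3.14, 3.14].

### API

Orientations are given as [roll, pitch, yaw] about the fixed x, y, z axes, in that order (R = Rz(yaw) Ry(pitch) Rx(roll)).
In Python, from plant import r gives the robot as it stands. The module is installed in compiled form; this text tells all that it offers.
- The arm moves only by the tool play_rows, never from a script. Its argument "plan" is a list of rows, each an object of numbers: "tx", "ty", "tz": the shift along the tool's x, y, z in cm; "roll": the turn about the tool's z in degrees; "claw": the finger opening in cm, from 0 to 9.18. A call has 1 to 8 rows; each row shifts and turns the commanded pose from where the row before left it, along the tool's axes as they then stand; what a row does not reach is not made up. A row lasts 1/10 s, in which the tool goes at most 50 mm and 8.59 degrees, less where a joint would pass 70% of its speed; a pose out of reach is approached as far as the arm can. A call with a gripper value outside its range is refused whole. The fingers move at their own pace and stop on an object; "squeeze" is the grip in N (left out, the last holds). Time passes only in rows, so rows that do not move let the fingers close. It gives the time, the measured TCP pose, the force and the opening at its end, in the units of the state.
- r.observe(): the state, without advancing time (a new reading comes with each control period).
- r.snapshot(name): name is "scene" or "top" or "wrist"; returns a dict with "pixels" (420x560x3 uint8, red, green, blue), "range_z" (420x560 float32, m along the optical axis (not along the pixel's ray), 0 where there is no reading), "intrinsics" (3x3 intrinsics, pixels), "R" (3x3) and "t" (3): a world point X has camera coordinates R X + t. Camera axes: x right, y down, z forward; pixel columns grow to the right and rows downward; lengths in m; the calibration is good to about 2 mm. A picture is of the moment at which its call begins.
- r.sign_off(): hands the job in, once; it reports no verdict.
The state is a dict: "time_s": time; "joints": joint angles; "joint_velocities": joint speeds; "joint_torque": joint torques, N m; "tcp_pos": TCP position; "ee_rot": TCP orientation; "ft_force": force on the tool from outside, world axes, zero at the start; "moment": the same for the moment, N m; "gripper_width": finger opening in m.
Only numpy, scipy, OpenCV 4.12 (cv2) and the standard library are available. Lean on these libraries where they do the work, as an engineer would, in place of code of your own. Each camera call takes 0.05 s, during which the arm holds its last target.

## Working session

There is one attempt and no reset: what is moved stays moved. The work goes in short steps, Python scripts to look and compute and a tool call to move; the robot and the scene stay as the last step left them, time stands still between calls to the robot, and variables do not carry over. Pictures are saved under pics/ and viewed, and the job is handed in when it is done.

Besides the shell and the picture viewer there is one more tool, called after "Request:" as name(argument=value, ...) on one line, values as JSON. play_rows: Moves the arm, as the interface text tells. Its arguments: {"type":"object","properties":{"plan":{"type":"array","items":{"type":"object","properties":{"tx":{"type":"number"},"ty":{"type":"number"},"tz":{"type":"number"},"roll":{"type":"number"},"claw":{"type":"number"}}}},"squeeze":{"type":"number"}},"required":["plan"]}

```bash
mkdir -p pics; cat > h.py <<'E'
import numpy as np,cv2
from plant import r
def snap(n,f):
    s=r.snapshot(n); cv2.imwrite('pics/'+f+'.png',s['pixels'][:,:,::-1]); np.savez('pics/'+f+'.npz',**s); return s
def world(s,u,v,z=None):
    K=s['intrinsics'];d=np.linalg.inv(K)@[u,v,1]
    R,t=s['R'],s['t']
    if z is None: c=d*s['range_z'][int(v),int(u)]
    else:
        a=R.T@d;o=-R.T@t;return o+a*(z-o[2])/a[2]
    return R.T@(c-t)
E
python3 - <<'E'
from h import *
snap('top','top1');snap('scene','sc1')
o=r.observe();print(o)
E
```

```text
{'time_s': 0.1, 'joints': array([-1.40400494e+00,  3.42640256e-01,  1.52489299e+00,  1.08885336e-05,
        1.27538904e+00, -1.45991519e-01]), 'joint_velocities': array([ 6.04095124e-05, -1.64771551e-03, -2.65752130e-03,  5.61633319e-04,
       -7.22107092e-04, -1.70421167e-03]), 'joint_torque': array([ 9.94116308e-04, -4.32005918e+01, -2.44696087e+01,  7.18706776e-02,
        5.25936135e-02, -3.98784800e-05]), 'tcp_pos': array([ 0.16151705, -0.49917317,  0.22613104]), 'ee_rot': array([-3.14138893e+00,  1.31396999e-03, -1.25801647e+00]), 'ft_force': array([-0.68750766,  0.45462886,  0.70852216]), 'moment': array([-0.01750047,  0.00056079, -0.01424762]), 'gripper_width': 0.09193428469450948}
```

View pics/top1.png

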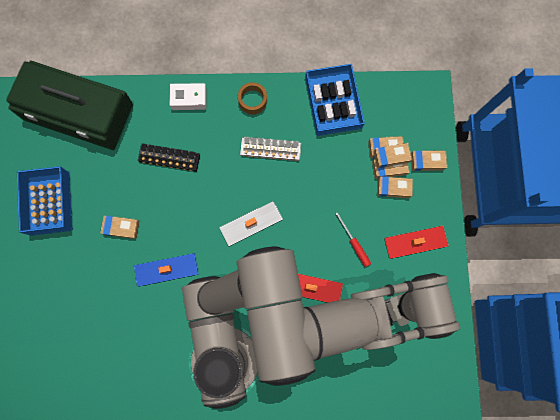

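View pics/sc1.png

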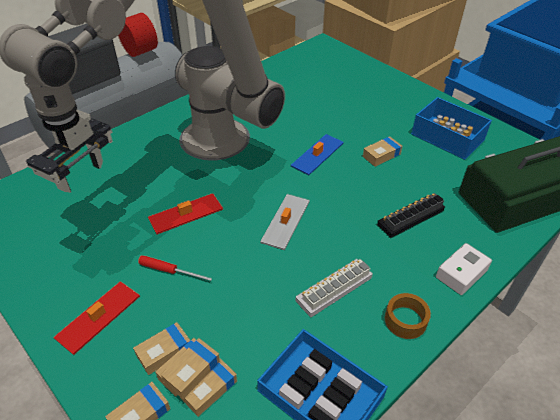

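In the top view, things shaped like the straightedge are grey (251,223), blue (165,269), red (312,288) and red (418,241). The grey one with the orange grip fits the description. The manifolds are silver (270,149) and black (169,157). The carton at the robot's left is at (120,227). Next I take a close crop and measure.

```bash
python3 - <<'E'
from h import *
s=dict(np.load('pics/top1.npz'));p=s['pixels'][:,:,::-1]
cv2.imwrite('pics/crop1.png',cv2.resize(p[125:255,205:315],None,fx=4.5,fy=4.5,interpolation=cv2.INTER_CUBIC))
# world maps
v,u=np.mgrid[0:420,0:560]
z=s['range_z'];d=np.stack([u,v,np.ones_like(u)],-1)@np.linalg.inv(s['intrinsics']).T*z[...,None]
W=(d-s['t'])@s['R']
print('mat z',np.median(W[190:200,220:300,2]))
hsv=cv2.cvtColor(p,cv2.COLOR_BGR2HSV)
def rect(m,n,zc=None):
    q=W[m][:,:2].astype(np.float32)
    c,wh,a=cv2.minAreaRect(q*1000);print(n,len(q),c,wh,a)
reg=np.zeros(z.shape,bool);reg[195:250,212:290]=1
notgreen=~((hsv[...,0]>55)&(hsv[...,0]<95)&(hsv[...,1]>90))
rect(reg&notgreen,'bar');o=reg&(hsv[...,0]<20)&(hsv[...,1]>150);rect(o,'grip')
reg[:]=0;reg[130:168,232:308]=1
m=reg&notgreen;rect(m,'silver');print(W[m][:,2].max())
reg[:]=0;reg[212:242,95:145]=1;rect(reg&notgreen,'carton')
E
```

```text
mat z -0.0005659029139438571
bar 1380 (340.4179382324219, -140.27120971679688) (296.6947326660156, 202.1157684326172) 26.614532470703125
grip 64 (307.690673828125, -98.8464126586914) (285.97344970703125, 33.259178161621094) 2.9603381156921387
silver 1178 (453.4991455078125, -122.14418029785156) (204.92161560058594, 567.59130859375) 80.63288879394531
1.738129716106558
carton 725 (335.9432067871094, 130.8279571533203) (604.1664428710938, 90.70455932617188) 64.67971801757812
```

View pics/crop1.png

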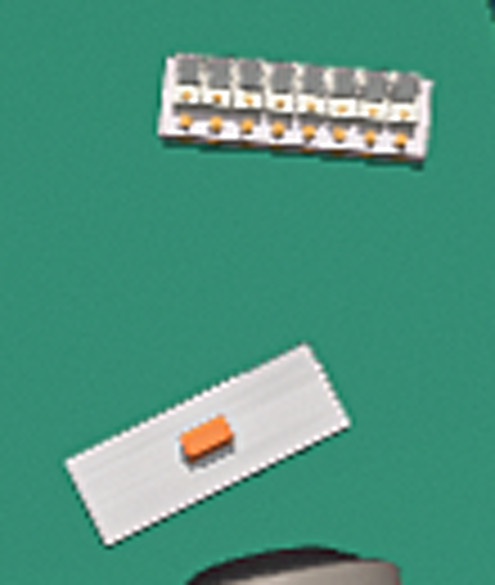

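The crop confirms a grey bar with an orange grip, with corners near (67,462), (305,344), (350,425) and (110,546). The silver manifold has brass fittings along its near side, with the front edge from (160,135) to (422,160).

```bash
cat > fit.py <<'E'
from h import *
def est(pts,off,f,s,z):
    return np.array([world(s,a/f+off[0]-.39,b/f+off[1]-.39,z)[:2] for a,b in pts])
E
python3 - <<'E'
from fit import *
s=dict(np.load('pics/top1.npz'));off=(205,125)
B=est([(67,462),(305,344),(350,425),(110,546)],off,4.5,s,.008);print(B,B.mean(0))
d=B[0]+B[3]-B[1]-B[2];print('len',np.linalg.norm(d)/2,'yaw of y axis dir',np.degrees(np.arctan2(d[1],d[0]))-90)
g=est([(182,440),(228,417),(235,433),(189,458)],off,4.5,s,.04);print('grip',g.mean(0))
M=est([(160,135),(422,160)],off,4.5,s,.02);d=M[0]-M[1];print('front',M,np.linalg.norm(d),'yaw',np.degrees(np.arctan2(d[1],d[0]))-90,M.mean(0))
C=est([(0,0)],(120,227),4.5,s,.035);print('carton',C)
print(-s['R'].T@s['t'])
E
```

```text
[[ 0.42642354  0.01217289]
 [ 0.51121803 -0.16407869]
 [ 0.44986372 -0.195797  ]
 [ 0.36405916 -0.01881003]] [ 0.43789111 -0.09162821]
len 0.1961386699767431 yaw of y axis dir 25.778547793570922
grip [ 0.43783182 -0.0922487 ]
front [[ 0.6699309  -0.05914812]
 [ 0.64713667 -0.25425671]] 0.19643558324422605 yaw -6.663569399269463 [ 0.65853379 -0.15670242]
carton [[0.43083374 0.33291231]]
[ 0.16575357 -0.12283831  1.73812972]
```

Request:
play_rows(plan=[{"tx":-2.5,"ty":-3.2},{"tx":-2.5,"ty":-3.2},{"tx":-2.5,"ty":-3.2},{"tx":-2.5,"ty":-3.2},{"tx":-2.5,"ty":-3.2},{"tx":-2.5,"ty":-3.2},{"tx":-2.5,"ty":-3.2},{"tx":-2.5,"ty":-3.2}])

```text
schema error: expected keys tx, ty, tz, roll, claw
```

Request:
play_rows(plan=[{"tx":-2.5,"ty":-3.2},{"tx":-2.5,"ty":-3.2},{"tx":-2.5,"ty":-3.2},{"tx":-2.5,"ty":-3.2},{"roll":-4},{"roll":-4},{},{}])

```text
schema error: expected keys tx, ty, tz, roll, claw
```

```bash
python3 - <<'E'
from h import *
s=snap('wrist','w1');o=r.observe();print(o['tcp_pos'],np.degrees(o['ee_rot']),o['ft_force'])
print(-s['R'].T@s['t'])
snap('top','top2')
E
```

```text
[ 0.16153278 -0.49921097  0.22621234] [-1.79989287e+02  6.64338282e-02 -7.20774427e+01] [-0.1698707  -0.06531688  0.45387305]
[ 0.23722874 -0.47530476  0.38520616]
```

View pics/w1.png

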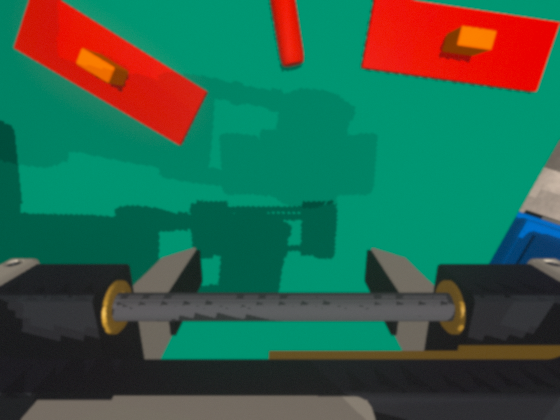

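The calls were refused because every key is needed in each row. The wrist picture shows only the two red decoys, at about (110,70) and (470,45), as the arm has not moved. I resend with full rows.

Request:
play_rows(plan=[{"tx":-2.5,"ty":-3.2,"tz":0,"roll":0,"claw":9},{"tx":-2.5,"ty":-3.2,"tz":0,"roll":0,"claw":9},{"tx":-2.5,"ty":-3.2,"tz":0,"roll":0,"claw":9},{"tx":-2.5,"ty":-3.2,"tz":0,"roll":0,"claw":9},{"tx":-2.5,"ty":-3.2,"tz":0,"roll":0,"claw":9},{"tx":-2.5,"ty":-3.2,"tz":0,"roll":0,"claw":9},{"tx":-2.5,"ty":-3.2,"tz":0,"roll":0,"claw":9},{"tx":-2.5,"ty":-3.2,"tz":0,"roll":0,"claw":9}])

```text
time_s: 1.0
tcp_pos: [0.3442, -0.229, 0.2268]
ee_rot: [-3.141, -0.0, -1.258]
ft_force: [0.5, -0.6, -0.0]
gripper_width: 0.0899
```

Request:
play_rows(plan=[{"tx":-2.5,"ty":-3.3,"tz":0,"roll":0,"claw":9},{"tx":-2.5,"ty":-3.3,"tz":0,"roll":0,"claw":9},{"tx":-2.5,"ty":-3.3,"tz":0,"roll":0,"claw":9},{"tx":-2.6,"ty":-3.2,"tz":0,"roll":0,"claw":9},{"tx":0,"ty":0,"tz":0,"roll":-4,"claw":9},{"tx":0,"ty":0,"tz":0,"roll":-4,"claw":9},{"tx":0,"ty":0,"tz":0,"roll":0,"claw":9}])

```text
time_s: 1.7
tcp_pos: [0.4372, -0.0936, 0.2265]
ee_rot: [3.141, 0.0, -1.117]
ft_force: [0.2, -0.5, -0.1]
gripper_width: 0.0904
```

```bash
python3 - <<'E'
from h import *
s=snap('wrist','w2');o=r.observe();print(o['tcp_pos'],np.degrees(o['ee_rot']),o['ft_force'])
E
```

```text
[ 0.4371156  -0.09388173  0.22657911] [ 1.79984773e+02  7.23547999e-03 -6.41430699e+01] [-0.07237067 -0.57075916  0.557554  ]
```

View pics/w2.png

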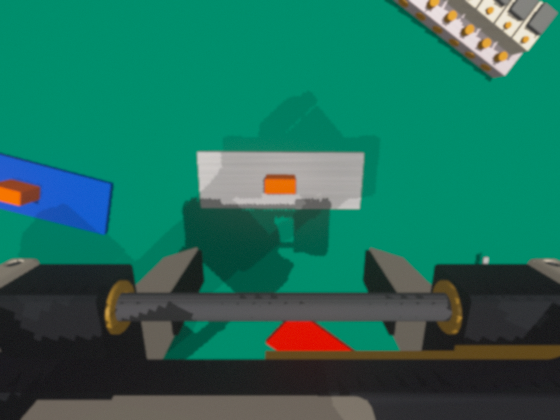

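The bar lies level in the wrist view, with its top corners at (197,152) and (363,153), bottom corners at about (202,209) and (360,209), and the grip at (280,184). I compute its position from this picture too.

```bash
python3 - <<'E'
from h import *
s=dict(np.load('pics/w2.npz'))
P=np.array([world(s,u,v,.008)[:2] for u,v in [(197,152),(363,153),(360.5,209),(201,209)]]);print(P,P.mean(0))
d=P[0]-P[1];print(np.linalg.norm(d),np.degrees(np.arctan2(d[1],d[0]))-90)
G=np.array([world(s,u,v,.04)[:2] for u,v in [(264,175),(296,175),(297,191),(264,191)]]);print(G.mean(0))
M=world(s,497,76,.02);print('silver right front corner',M)
E
```

```text
[[ 0.42652718  0.01595838]
 [ 0.51257958 -0.16293998]
 [ 0.45073231 -0.19548397]
 [ 0.36232338 -0.01457433]] [ 0.43804061 -0.08925998]
0.19851860290382065 25.688148689531417
[ 0.44237852 -0.08735033]
silver right front corner [ 0.64706405 -0.24798279  0.02      ]
```

Request:
play_rows(plan=[{"tx":-0.3,"ty":-0.2,"tz":4,"roll":0,"claw":9},{"tx":0,"ty":0,"tz":4,"roll":0,"claw":9},{"tx":0,"ty":0,"tz":4,"roll":0,"claw":9},{"tx":0,"ty":0,"tz":4,"roll":0,"claw":9},{"tx":0,"ty":0,"tz":2,"roll":0,"claw":9},{"tx":0,"ty":0,"tz":1,"roll":0,"claw":9},{"tx":0,"ty":0,"tz":1,"roll":0,"claw":9},{"tx":0,"ty":0,"tz":0,"roll":0,"claw":9}])

```text
time_s: 2.55
tcp_pos: [0.4376, -0.0907, 0.0264]
ee_rot: [3.141, 0.0, -1.119]
ft_force: [0.2, 0.9, 1.2]
gripper_width: 0.0901
```

```bash
python3 - <<'E'
from h import *
s=snap('wrist','w3');snap('scene','sc3');o=r.observe();print(o['tcp_pos'],np.degrees(o['ee_rot']),o['ft_force'])
E
```

```text
[ 0.4382549  -0.09080987  0.02742608] [-1.79944433e+02 -6.60700808e-02 -6.41096943e+01] [ 0.6599268  -0.2407065  -0.24534177]
```

View pics/w3.png

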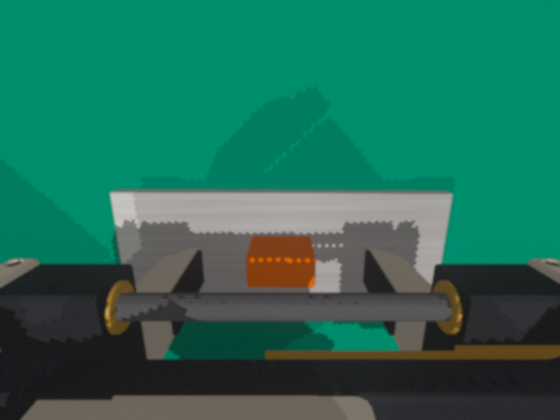

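The grip block, centred at (281,262), sits midway between the fingers. I go down and close.

Request:
play_rows(plan=[{"tx":0,"ty":0,"tz":0.7,"roll":0,"claw":9},{"tx":0,"ty":0,"tz":0.6,"roll":0,"claw":9},{"tx":0,"ty":0,"tz":0,"roll":0,"claw":5},{"tx":0,"ty":0,"tz":0,"roll":0,"claw":3},{"tx":0,"ty":0,"tz":0,"roll":0,"claw":3},{"tx":0,"ty":0,"tz":0,"roll":0,"claw":3},{"tx":0,"ty":0,"tz":0,"roll":0,"claw":3},{"tx":0,"ty":0,"tz":0,"roll":0,"claw":3}], squeeze=35)

```text
time_s: 3.45
tcp_pos: [0.4377, -0.0905, 0.0138]
ee_rot: [-3.141, -0.0, -1.118]
ft_force: [-0.6, 0.6, -1.0]
gripper_width: 0.0469
```

Request:
play_rows(plan=[{"tx":0,"ty":0,"tz":0,"roll":0,"claw":3},{"tx":0,"ty":0,"tz":0,"roll":0,"claw":3},{"tx":0,"ty":0,"tz":0,"roll":0,"claw":3},{"tx":0,"ty":0,"tz":0,"roll":0,"claw":3}])

```text
time_s: 3.85
tcp_pos: [0.4375, -0.0904, 0.0137]
ee_rot: [3.141, 0.0, -1.118]
ft_force: [0.0, 1.8, 2.8]
gripper_width: 0.0357
```

Request:
play_rows(plan=[{"tx":0,"ty":0,"tz":-1,"roll":0,"claw":3},{"tx":0,"ty":0,"tz":-2.5,"roll":0,"claw":3},{"tx":0,"ty":0,"tz":-2.5,"roll":0,"claw":3},{"tx":2.3,"ty":-1.7,"tz":0,"roll":0,"claw":3},{"tx":2.3,"ty":-1.7,"tz":0,"roll":0,"claw":3},{"tx":2.3,"ty":-1.7,"tz":0,"roll":0,"claw":3},{"tx":2.3,"ty":-1.8,"tz":0,"roll":0,"claw":3},{"tx":0,"ty":0,"tz":0,"roll":6,"claw":3}])

```text
time_s: 4.65
tcp_pos: [0.5431, -0.1451, 0.0743]
ee_rot: [-3.139, -0.003, -1.225]
ft_force: [0.1, -0.4, -3.7]
gripper_width: 0.0361
```

Request:
play_rows(plan=[{"tx":0,"ty":0,"tz":0,"roll":6,"claw":3},{"tx":0,"ty":0,"tz":0,"roll":6,"claw":3},{"tx":0,"ty":0,"tz":0,"roll":6,"claw":3},{"tx":0,"ty":0,"tz":0,"roll":6,"claw":3},{"tx":0,"ty":0,"tz":0,"roll":2.6,"claw":3},{"tx":0,"ty":0,"tz":0,"roll":0,"claw":3},{"tx":0,"ty":0,"tz":0,"roll":0,"claw":3}])

```text
time_s: 5.35
tcp_pos: [0.5398, -0.1431, 0.0739]
ee_rot: [3.141, -0.0, -1.686]
ft_force: [-0.8, -1.1, -2.8]
gripper_width: 0.0357
```

```bash
python3 - <<'E'
from h import *
s=snap('wrist','w4');snap('scene','sc4');o=r.observe();print(o['tcp_pos'],np.degrees(o['ee_rot']),o['ft_force'],o['gripper_width'])
E
```

```text
[ 0.53983826 -0.14304888  0.0737861 ] [ 1.79991143e+02 -3.70421196e-03 -9.66176529e+01] [-0.29292994 -0.78505448 -2.72199063] 0.03592498291151915
```

View pics/w4.png

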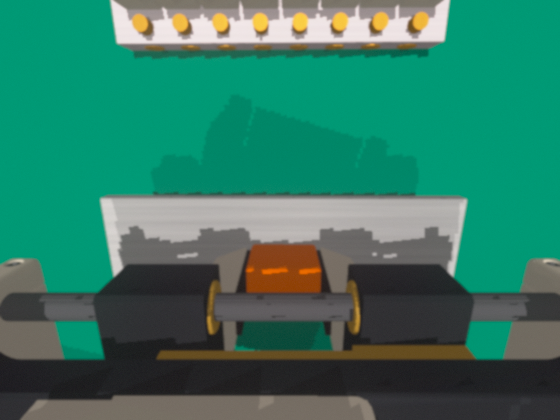

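View pics/sc4.png

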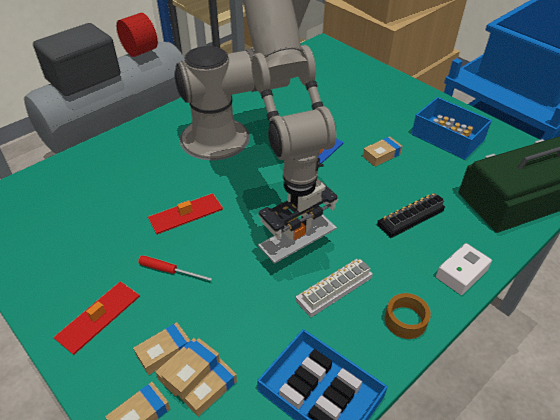

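The wrist view shows the bar held level, with its front edge from (102,197) to (466,199). The silver base's front edge is parallel above it, near row 42. I enlarge it.

```bash
python3 - <<'E'
import cv2,numpy as np
p=cv2.imread('pics/w4.png')
a=[cv2.resize(p[y:y+60,x:x+120],None,fx=5,fy=5,interpolation=cv2.INTER_NEAREST)[:290] for x,y in((90,0),(370,0))]
cv2.imwrite('pics/c4.png',np.vstack(a))
E
```

```text
(no output)
```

View pics/c4.png

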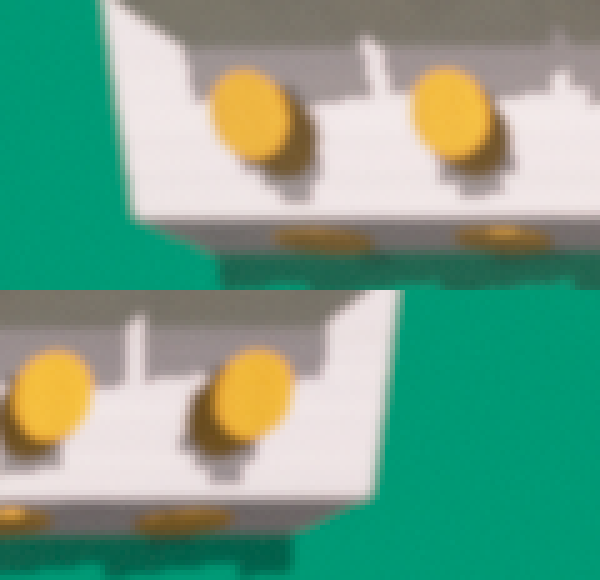

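```bash
python3 - <<'E'
from h import *
s=dict(np.load('pics/w4.npz'))
def e(n,a,b,z):
    a=world(s,*a,z);b=world(s,*b,z);d=a-b;y=np.degrees(np.arctan2(d[1],d[0]))-90;print(n,a[:2],b[:2],np.linalg.norm(d),'yaw',y,'mid',(a+b)[:2]/2);return (a+b)[:2]/2,y
e('top',(115.9,42.9),(444.5,41.5),.02)
m2,y2=e('bot',(132.5,50.5),(429,48.5),0.)
m,y=e('top',(115.9,42.9),(444.5,41.5),.02)
zb=.0737-.0137+.008
b,yb=e('bar',(102,197),(466,198.5),zb)
n=np.array([np.cos(np.radians(y)),np.sin(np.radians(y))]);t=np.array([-n[1],n[0]])
for mm in(m,m2):print('gap',(mm-b)@n,'along',(mm-b)@t)
E
```

```text
top [ 0.67309493 -0.05577628] [ 0.65075685 -0.25544629] 0.2009156579172411 yaw -6.383419443154295 mid [ 0.66192589 -0.15561129]
bot [ 0.67242872 -0.05654442] [ 0.650693   -0.25491107] 0.19955393396193463 yaw -6.253150926254094 mid [ 0.66156086 -0.15572774]
top [ 0.67309493 -0.05577628] [ 0.65075685 -0.25544629] 0.2009156579172411 yaw -6.383419443154295 mid [ 0.66192589 -0.15561129]
bar [ 0.58829992 -0.04960324] [ 0.56468489 -0.24672527] 0.19853151894403223 yaw -6.831421252482329 mid [ 0.57649241 -0.14816425]
gap 0.08573177901354563 along 0.0020977450661935717
gap 0.08538196260095395 along 0.001941425601040882
```

Request:
play_rows(plan=[{"tx":-0.2,"ty":-2,"tz":0,"roll":-0.4,"claw":3},{"tx":0,"ty":-2,"tz":0,"roll":0,"claw":3},{"tx":0,"ty":-2,"tz":0,"roll":0,"claw":3},{"tx":0,"ty":-1.6,"tz":0,"roll":0,"claw":3},{"tx":0,"ty":0,"tz":2,"roll":0,"claw":3},{"tx":0,"ty":0,"tz":1.5,"roll":0,"claw":3},{"tx":0,"ty":0,"tz":0,"roll":0,"claw":3}])

```text
time_s: 6.15
tcp_pos: [0.6134, -0.1487, 0.0357]
ee_rot: [3.135, 0.001, -1.68]
ft_force: [-0.3, -0.5, -2.0]
gripper_width: 0.0358
```

```bash
python3 - <<'E'
from h import *
s=snap('wrist','w5');o=r.observe();print(o['tcp_pos'],np.degrees(o['ee_rot']),o['ft_force'],o['gripper_width'])
p=s['pixels'][:,:,::-1]
cv2.imwrite('pics/c5.png',cv2.resize(p[110:290,60:500],None,fx=1.8,fy=1.8,interpolation=cv2.INTER_CUBIC))
E
```

```text
[ 0.61428653 -0.14909139  0.03720301] [ 1.79781236e+02  4.91061240e-02 -9.62656393e+01] [-0.33284929  0.06158185 -2.21761382] 0.03596300258595647
```

View pics/c5.png

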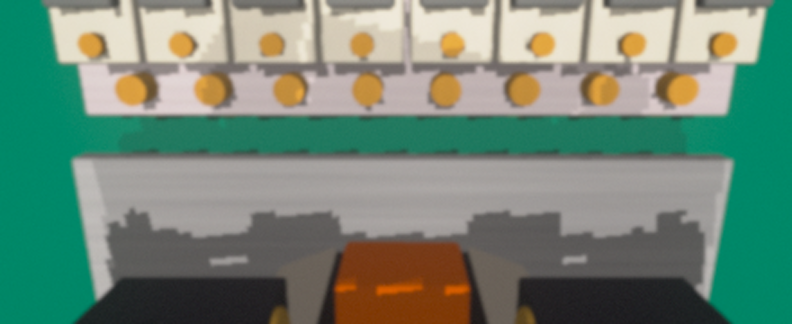

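The crop shows both edges parallel. The bar's front edge runs from (73,157) to (733,158) and the manifold's top front edge from (85,115) to (728,114). I measure the gap.

```bash
python3 - <<'E'
from h import *
s=dict(np.load('pics/w5.npz'))
f=lambda a,b:(60+a/1.8-.2,110+b/1.8-.2)
def e(n,a,b,z):
    a=world(s,*f(*a),z);b=world(s,*f(*b),z);d=a-b;y=np.degrees(np.arctan2(d[1],d[0]))-90;print(n,np.linalg.norm(d),'yaw',y,'mid',(a+b)[:2]/2);return (a+b)[:2]/2,y
m,y=e('top',(85,115),(728,114.5),.02)
b,yb=e('bar',(73,157.5),(733,158),.0372-.0137+.008)
n=np.array([np.cos(np.radians(y)),np.sin(np.radians(y))]);t=np.array([-n[1],n[0]])
print('gap',(m-b)@n,'along',(m-b)@t)
print(r.observe()['tcp_pos'])
E
```

```text
top 0.20138309122654316 yaw -6.188540344808274 mid [ 0.661482   -0.15559646]
bar 0.1976653145934521 yaw -6.268761157968314 mid [ 0.65078156 -0.153354  ]
gap 0.010879822644866243 along -0.0010758742337548953
[ 0.61428653 -0.14909139  0.03720301]
```

Request:
play_rows(plan=[{"tx":0,"ty":-0.3,"tz":0,"roll":0,"claw":3},{"tx":0,"ty":-0.3,"tz":0,"roll":0,"claw":3},{"tx":0,"ty":0,"tz":1.2,"roll":0,"claw":3},{"tx":0,"ty":0,"tz":0.8,"roll":0,"claw":3},{"tx":0,"ty":0,"tz":0.3,"roll":0,"claw":3},{"tx":0,"ty":0,"tz":0,"roll":0,"claw":3},{"tx":0,"ty":0,"tz":0,"roll":0,"claw":3}])

```text
time_s: 6.9
tcp_pos: [0.6217, -0.1502, 0.0156]
ee_rot: [3.141, -0.0, -1.68]
ft_force: [0.2, -0.9, -3.1]
gripper_width: 0.0357
```

```bash
python3 - <<'E'
from h import *
s=snap('wrist','w6');o=r.observe();print(o['tcp_pos'],np.degrees(o['ee_rot']),o['ft_force'],o['gripper_width'])
p=s['pixels'][:,:,::-1]
cv2.imwrite('pics/c6.png',cv2.resize(p[110:290,60:500],None,fx=1.8,fy=1.8,interpolation=cv2.INTER_CUBIC))
E
```

```text
[ 0.62181512 -0.15026928  0.01587904] [-1.79978883e+02 -8.61824377e-03 -9.62804696e+01] [ 0.69678678  0.45555231 -2.7295437 ] 0.03607742163145146
```

View pics/c6.png

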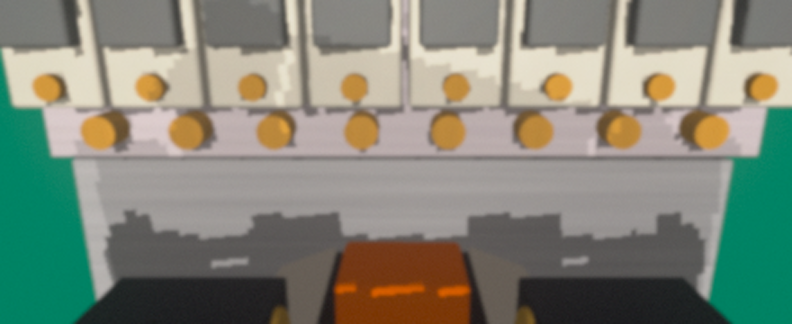

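The gap estimates run from 2 to 5 mm, all in range. The two edges now meet in the picture at row 157. I set the bar down the last 2 mm and let go.

Request:
play_rows(plan=[{"tx":0,"ty":0,"tz":0.15,"roll":0,"claw":3},{"tx":0,"ty":0,"tz":0,"roll":0,"claw":3},{"tx":0,"ty":0,"tz":0,"roll":0,"claw":4.5},{"tx":0,"ty":0,"tz":0,"roll":0,"claw":6},{"tx":0,"ty":0,"tz":0,"roll":0,"claw":6},{"tx":0,"ty":0,"tz":0,"roll":0,"claw":6},{"tx":0,"ty":0,"tz":0,"roll":0,"claw":6}])

```text
time_s: 7.65
tcp_pos: [0.6218, -0.1503, 0.0144]
ee_rot: [-3.141, -0.0, -1.68]
ft_force: [-0.3, -0.1, -0.4]
gripper_width: 0.0599
```

Request:
play_rows(plan=[{"tx":0,"ty":0,"tz":-1,"roll":0,"claw":6},{"tx":0,"ty":0,"tz":-2,"roll":0,"claw":6},{"tx":0,"ty":0,"tz":-4,"roll":0,"claw":6},{"tx":0,"ty":0,"tz":-4,"roll":0,"claw":6},{"tx":0,"ty":3,"tz":-4,"roll":0,"claw":6},{"tx":0,"ty":5,"tz":0,"roll":0,"claw":6},{"tx":0,"ty":5,"tz":0,"roll":0,"claw":6},{"tx":0,"ty":0,"tz":0,"roll":0,"claw":6}])

```text
time_s: 8.45
tcp_pos: [0.4845, -0.1333, 0.1634]
ee_rot: [3.133, 0.002, -1.681]
ft_force: [-0.6, -0.3, 0.4]
gripper_width: 0.0602
```

```bash
python3 - <<'E'
from h import *
s=snap('wrist','w7');t=snap('top','top7');o=r.observe();print(o['tcp_pos'],np.degrees(o['ee_rot']),o['gripper_width'])
p=s['pixels'][:,:,::-1]
print(-s['R'].T@s['t'])
E
```

```text
[ 0.49207035 -0.13601158  0.16544396] [-1.79901569e+02 -3.28031309e-02 -9.63139506e+01] 0.059595046186519084
[ 0.56497111 -0.14303363  0.32177157]
```

View pics/w7.png

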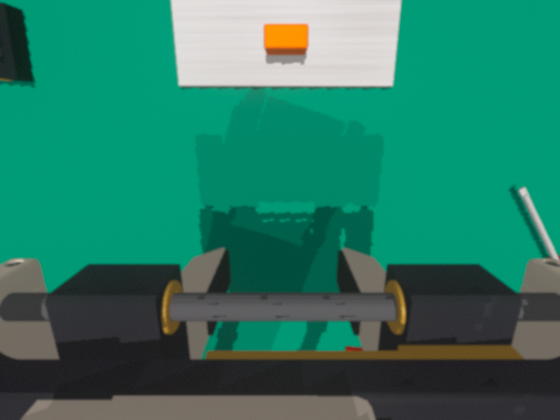

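View pics/top7.png

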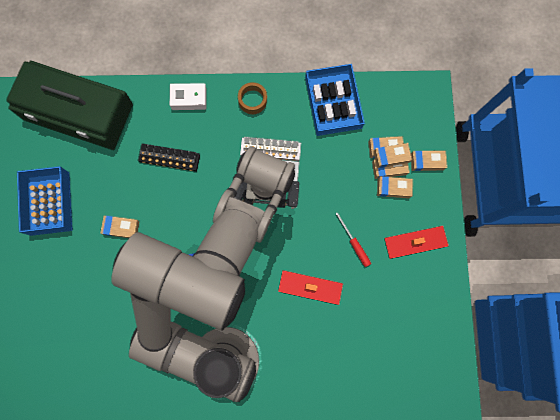

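The bar lies free: its near edge is at row 86 in the wrist view and the grip at (286,38). The carton is still at (120,227) in the top view, where the arm hides the bar. I move forward and up to see the joint.

Request:
play_rows(plan=[{"tx":0,"ty":-3,"tz":-3,"roll":0,"claw":6},{"tx":0,"ty":-3,"tz":-3,"roll":0,"claw":6},{"tx":0,"ty":-1,"tz":-3,"roll":0,"claw":6},{"tx":0,"ty":0,"tz":0,"roll":0,"claw":6},{"tx":0,"ty":0,"tz":0,"roll":0,"claw":6}])

```text
time_s: 9.05
tcp_pos: [0.5634, -0.1439, 0.2546]
ee_rot: [-3.14, -0.001, -1.68]
ft_force: [-0.7, 0.1, -0.3]
gripper_width: 0.0601
```

```bash
python3 - <<'E'
from h import *
s=snap('wrist','w8')
p=s['pixels'][:,:,::-1]
cv2.imwrite('pics/c8.png',cv2.resize(p[40:240,150:420],None,fx=2.9,fy=2.9,interpolation=cv2.INTER_CUBIC))
E
```

```text
(no output)
```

View pics/c8.png

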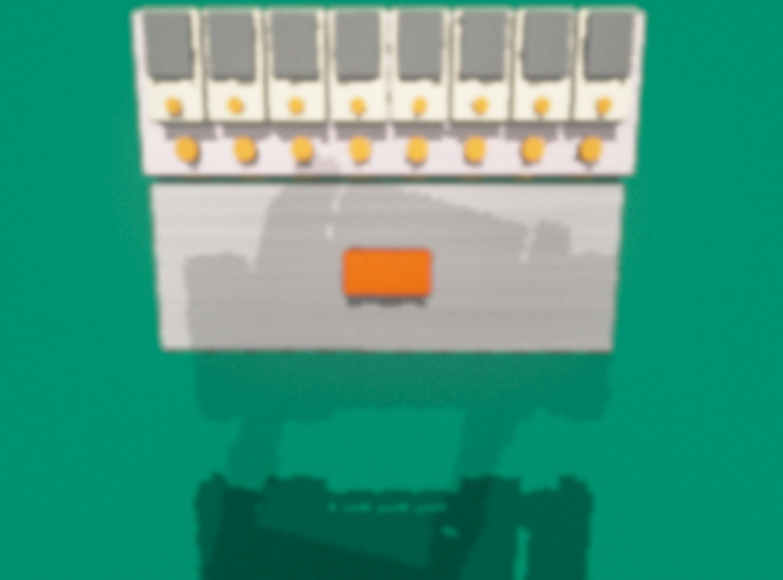

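The crop shows the bar lying parallel just in front of the silver manifold. The face's top edge runs from (143,176) to (635,176), the bar's front edge from (151,184) to (625,184) and its rear edge from (161,350) to (613,351).

```bash
python3 - <<'E'
from h import *
s=dict(np.load('pics/w8.npz'))
f=lambda a,b:(150+a/2.9-.33,40+b/2.9-.33)
def e(n,a,b,z):
    a=world(s,*f(*a),z);b=world(s,*f(*b),z);d=a-b;y=np.degrees(np.arctan2(d[1],d[0]))-90;print(n,np.linalg.norm(d),'yaw',y,'mid',(a+b)[:2]/2);return (a+b)[:2]/2,y
m,y=e('face',(143,176),(635,176),.02)
b,_=e('barF',(151,184),(625,184),.008)
b2,_=e('barR',(161,350),(613,351),.008)
n=np.array([np.cos(np.radians(y)),np.sin(np.radians(y))]);t=np.array([-n[1],n[0]])
print('gap',(m-b)@n,'along',(m-b)@t,'width',(b-b2)@n, 'centre x',((b+b2)/2-m)@n-.03)
o=r.observe();print(o['time_s'],o['joint_velocities'].round(3))
E
```

```text
face 0.20182819071521277 yaw -6.251991144593063 mid [ 0.66060492 -0.15565779]
barF 0.200858916430603 yaw -6.251982739148858 mid [ 0.65803861 -0.15497799]
barR 0.20180862218003023 yaw -6.37795675539941 mid [ 0.58828043 -0.14692692]
gap 0.0026250740646088697 along -0.0003962825726171464 width 0.07022007092792798 centre x -0.06773510952857285
9.1 [-0.002  0.002  0.036  0.002 -0.002  0.   ]
```

Request:
play_rows(plan=[{"tx":0,"ty":0,"tz":0,"roll":0,"claw":6},{"tx":0,"ty":0,"tz":0,"roll":0,"claw":6}])

```text
time_s: 9.3
tcp_pos: [0.5616, -0.1435, 0.2533]
ee_rot: [3.14, 0.0, -1.681]
ft_force: [0.6, 0.5, -0.8]
gripper_width: 0.0601
```

```bash
python3 - <<'E'
from h import *
r.sign_off()
E
```

```text
the job is handed in; nothing more can be done
```

I gripped the grey straightedge by its orange grip and laid it flat against the silver manifold's port side. I then let go, backed the arm clear and handed the job in at about 9.3 s.

- **Placement:** The last wrist-camera check gave a gap of about 2.6 mm, the two edges parallel within about 0.2°, and the middles within 1 mm along the face. The straightedge's measured width and length came out at the true 70 × 200 mm, which fits it lying flat.
- **Carton:** It looked unmoved in the last top picture, though I did not measure it again.
- **Disagreement:** The top and wrist cameras put the manifold face about 3 mm apart. Either reading keeps the gap inside the limit.
- **Refused moves:** My first two move calls were refused because each row needs all its keys. Nothing moved because of them.

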